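# Shut and bolt a shielded sample box with the hook rod

### The arm

A 6-joint arm with a two-finger parallel gripper is mounted at the origin on a cart in front of the work surface, level with it; the furniture and walls round the work are solid. World frame = base frame: x ahead of the robot, y to its left, z up, the work surface at z = 0. Lengths are in m, angles in rad, forces in N, time in s.
With the tool pointing down it reaches from about 0.275 to 0.875 m from the base axis. Payload 12.5 kg.
Tool frame: the origin (TCP) lies midway between the tips of the shut fingers; the grasp point (between the pads) lies 19 mm behind it; z points along the fingers, y is the line along which they close (so a half turn about z gives the same grasp; the last joint's range is limited). The gripper opens to 85 mm and grips with 20 to 120 N. Pads are 22 mm wide; open, the fingers measure 114 mm over their backs; the gripper's body (76 mm by 85 mm) begins 54 mm behind the grasp point. The pads swing forward as they close: fully open they stand 13 mm farther back than shut.
Start: joints at [1.142, 0.351, 1.652, -0, 1.139, -0.085], TCP at [0.185, 0.518, 0.192] pointing down, gripper open.
Joint ranges: [-2.75, 2.75], [-0.79, 2.1], [0.01, 2.65], [-1.57, 4.71], [0.07, 3.14], [-2.87, 2.87]. Speed limits (rad/s): [2.22, 2.22, 2.79, 3.14, 3.14, 3.14].

### API

Orientations are given as a 3x3 rotation matrix whose columns are the frame's x, y, z axes.
In Python, from station import r gives the robot as it stands.
- The arm moves only by the shell command python3 -m inch 'ROWS' [FORCE]. ROWS is JSON, a list of rows, each an object with "twist": the turn, a rotation vector about the tool's x, y, z in degrees, a list of three; "offset": the shift along the tool's x, y, z in mm, a list of three; "fingers": the closure, from -1 (fully open) to 1 (shut), so that 0 is half open. In form: [{"twist": [rx, ry, rz], "offset": [tx, ty, tz], "fingers": fingers}, ...]. A call has 1 to 20 rows; each row is the pose to reach, as a shift and turn from the pose commanded when the call began, along the tool's axes at that moment; what a row does not reach only later rows make up. A row lasts 1/10 s, in which the tool goes at most 50 mm and 8.59 degrees, less where a joint would pass 70% of its speed; a pose out of reach is approached as far as the arm can. A call with a gripper value outside its range is refused whole. The fingers move at their own pace and stop on an object; FORCE is the grip in N (left out, the last holds). Time passes only in rows, so rows that repeat a pose let the fingers close. It gives the time, the measured TCP pose, the force, the opening and the grip force at its end, in the units of the state.
- r.observe(): the state, without advancing time (a new reading comes with each control period).
- r.grab_frame(name): name is "scene" or "side" or "wrist"; returns (picture, depth): 400x640x3 uint8, blue, green, red; 400x640 float32, m along the optical axis (not along the pixel's ray), 0 where there is no reading.
- r.calibration(name): a dict with "fx", "fy", "cx", "cy" (pixels), "R" (3x3) and "t" (3): a world point X has camera coordinates R X + t; the wrist camera has in their place "mount" (4x4, takes a point from camera to tool coordinates, whose origin is the TCP and whose axes are the flange's). Camera axes: x right, y down, z forward; pixel columns grow to the right and rows downward; lengths in m; the calibration is good to about 2 mm. A picture is of the moment at which its call begins: read the wrist's pose just before it. calibration takes no time and is no camera call.
- r.close_job(): hands the job in; it is judged then, once.
The state is a dict: "time_s": time; "q": joint angles; "qvel": joint speeds; "tau": joint torques, N m; "ee_pos": TCP position; "tcp_rot": TCP orientation; "ft_force": force on the tool from outside, world axes, zero at the start; "torque": the same for the moment, N m; "gripper_width": finger opening in m; "grasp_force": force on a finger pad.
Only numpy, scipy, OpenCV 4.12 (cv2) and the standard library are available. Lean on these libraries where they do the work, as an engineer would, in place of code of your own. Each camera call takes 0.05 s, during which the arm holds its last target. There are 200 camera calls.

### The job

The shielded box of radio-labelled samples has been left open, and hands must stay off it: take the hook rod from its cradle, put its hook through the ring eye on the open lid and swing the lid fully shut without letting it slam. Then use the rod to push the slide bolt on the lid all the way into its keeper, and lay the rod back in its cradle as it lay. Touch the box with the rod only, and leave the other things on the bench where they are.

Things in the scene. Friction and masses are not known exactly. Their poses are not given: they have to be found in the camera images.
- sample_box: Fixed grey shielded box, 125 deep x 260 wide x 159 high with the lid shut, open at the top. Origin: centre of its underside, on the bench. x runs from its front (robot side) to its back, y to its left, z up; place and turn vary. A handle sticks out 26 from its left side. A rack of tubes stands inside, below the rim.
- lid (a joint): Angle of the lid (rad): 0 shut, 1.57 upright, limit 1.40; it opens up and back. Grey plate 129 x 260 x 14, about 0.28 kg, hinged along the box's back top edge. The stiff hinge holds it wherever it is left; about 2 to 3 N at the eye moves it. The bolt is on its upper face.
- lid_hinge (a point): Centre of the lid's hinge axis, which runs along the box's y; at x = 62.5, y = 0, z = 152 in the box's frame. Its axes turn with the lid and equal the box's when the lid is shut.
- eye (a point): Centre of the steel ring eye standing out from the middle of the lid's free edge, 147 from the hinge axis, in the lid's mid-plane. Lid shut: x = -84.5, y = 0, z = 152 in the box's frame, in front of the box; lid open: above the lid's edge. The ring's axis is parallel to the hinge, so a tine through it can turn as the lid swings. Clear hole 22, wire 5, outside 33. Axes: the lid's.
- bolt (a joint): Travel of the slide bolt (m): 0 drawn back, 0.028 fully in the keeper (stop). It slides along the lid to the box's right (-y), friction about 1.5 N. Its 9 mm pin enters the keeper only when the lid is shut; if it is pushed out while the lid is open, it fouls the keeper and the lid cannot shut.
- bolt_knob (a point): Centre of the bolt's upright knob (14 diameter, 15 high, on a 7 mm stem), 33 above the lid's upper face. Lid shut, bolt drawn back: x = -32.5, y = -66, z = 192 in the box's frame. Push it sideways to the box's right (-y). Two guide straps in line with it (y = -41 and -110) reach up to z = 174.
- cradle: Fixed aluminium cradle for the rod, base 150 x 62 x 8, two forks at x = -60 and x = 56, each 9 thick with a slot 23.6 wide, floor at z = 50, straight to z = 68, flared to z = 82. Origin: centre of its underside, on the bench; x along the rod towards its hook end.
- cradle_seat (a point): Where the rod's grip centre lies when the rod is in the cradle: on the cradle's axis, 59 above the bench. Axes as the cradle's.
- rod_grip (a point): Grip centre of the loose hook rod (0.11 kg, 275 long), near its centre of mass and half-way between the forks. x along the rod to its hook end, y the way the tine points, z up. Square black handle 18 x 18 from x = -130 to 70, then a steel shank 9 thick to x = 142, where a tine 7 thick stands out at right angles along +y, level as the rod lies.
- tine_root (a point): Where the tine's centre line meets the shank's, 142 ahead of the rod's grip centre.
- tine_tip (a point): Centre of the 9 mm ball at the tine's end, 36 from tine_root along the rod's y.
- wash_bottle: Loose wash bottle, 204 high with its spout, body 66 thick; bystander. Origin: underside.
- tent_card: Loose folded card standing like a tent, 134 high; bystander.
- bench_timer: Small white timer, 62 x 66 x 20; bystander.
- tape_roll: Roll of tape lying flat, 69 across, 19 high; bystander.
- label_roll: Roll of labels, 91 across, 40 high; bystander.
- notepad: Note pad, 141 x 100 x 13; bystander.
- marker: Black marker pen, 133 long, lying; bystander.
- keeper (a point): Middle of the window (18 wide, 16 high) of the bolt's keeper, a steel frame on the box's right side wall, at x = -33, y = -135, z = 167 in the box's frame; the frame's top is at z = 182. Axes as the box's.
- printer_corner (a point): Foot of the nearest front corner (its left one) of the tall dark label printer, a fixed machine 400 high that stands behind, between the box and the cradle. From here its front face runs 305 to the right, turned 0.26 rad so that it recedes (direction 0.26, -0.97 in world x, y). The way between cradle and box leads in front of it.
Things that resemble listed ones, but are neither listed nor needed, are in the scene too. Leave any purple look-alike of the cradle alone.

How it is judged:
On the way, in this order (a step that is already met when the one before it is completed fails the run):
1. the rod's tine is through the ring eye while the lid still stands open (y of tine_tip in the frame of eye above 0.006 m and y of tine_root in the frame of eye below 0 m and x of tine_tip in the frame of eye between -0.014 and 0.014 m and z of tine_tip in the frame of eye between -0.014 and 0.014 m and x of tine_root in the frame of eye between -0.014 and 0.014 m and z of tine_root in the frame of eye between -0.014 and 0.014 m and value of joint lid above 0.5 rad), for 0.1 s.
2. the lid is fully shut (value of joint lid below 0.025 rad), for 0.2 s.
3. with the lid shut, the bolt is pushed into its keeper (value of joint lid below 0.03 rad and value of joint bolt above 0.022 m), for 0.2 s.
At the end, for the whole second after the job is handed in: The lid is shut (joint below 0.03 rad), the bolt is at least 22 mm into its 28 mm travel, and the rod lies at rest level in both forks of the cradle, hook end the same way as before, its grip centre within 25 mm along and 5 mm in height of its seat (all of step 3 and z of rod_grip in the frame of cradle_seat between -0.005 and 0.005 m and horizontal distance between rod_grip and cradle_seat below 0.025 m and angle between the x axis of rod_grip and the x axis of cradle_seat, either way round below 0.1 rad and x of tine_root in the frame of cradle_seat above 0 m and angle between rod_grip's own z axis and vertical below 0.15 rad and linear speed of hook_rod below 0.02 m/s); the robot touches nothing.
It fails at once if the hand or arm touches the box, its lid or its bolt (contact force between any of the fingers, the arm and sample_box above 1 N).
It fails at once if the lid slams (swings shut faster than 3 rad/s) (velocity of joint lid below -3 rad/s).
It fails at once if the wash bottle or the tent card is knocked over or pushed 4 cm (angle between any of wash_bottle, tent_card's own z axis and vertical above 0.4 rad or distance of any of wash_bottle, tent_card from where it was at the start of the episode above 0.04 m).
It fails at once if another bystander is pushed more than 4 cm (distance of any of bench_timer, tape_roll, label_roll, notepad, marker from where it was at the start of the episode above 0.04 m).
It also fails if it takes over 53 s, if anything falls off the work surface, if the arm or the gripper's body presses on something with over 40 N, if the wrist force passes 120 N, or if a joint passes its speed limit or range.

## Working session

There is one attempt and no reset: what is moved stays moved. The work goes in short steps, Python scripts to look and compute and a shell command to move; the robot and the scene stay as the last step left them, time stands still between calls to the robot, and variables do not carry over. Pictures are saved under pics/ and viewed, at most 10 in all, crops included, and the job is handed in when it is done.

```bash
ls; mkdir -p pics; python3 - <<'E'
from station import r
import cv2,numpy as np
s=r.observe(); print(s['time_s'],s['ee_pos'],np.round(s['tcp_rot'],3).tolist(),s['gripper_width'])
for n in("scene","side","wrist"):
    p,d=r.grab_frame(n); cv2.imwrite(f"pics/{n}0.png",p); np.save(f"pics/{n}0.npy",d)
    c=r.calibration(n); print(n,{k:np.round(v,4).tolist() for k,v in c.items()})
E
```

```text
pics
0.0 [0.18520737 0.51748147 0.19185392] [[-0.941, 0.337, -0.0], [0.337, 0.941, -0.001], [0.0, -0.001, -1.0]] 0.0852979138250883
scene {'fx': 495.161, 'fy': 495.161, 'cx': 319.6512, 'cy': 200.4234, 'R': [[-0.7758, -0.6308, 0.0153], [-0.26, 0.2975, -0.9186], [0.5749, -0.7167, -0.3948]], 't': [0.3268, 0.276, 1.3731]}
side {'fx': 400.913, 'fy': 400.913, 'cx': 326.6493, 'cy': 195.4451, 'R': [[0.9974, -0.0719, -0.002], [-0.045, -0.6023, -0.797], [0.0561, 0.795, -0.604]], 't': [-0.4912, 0.0987, 1.476]}
wrist {'fx': 312.9334, 'fy': 312.9334, 'cx': 319.1216, 'cy': 203.3168, 'mount': [[0.0003, -0.9519, -0.3065, 0.0774], [1.0, 0.0004, -0.0003, -0.0009], [0.0004, -0.3065, 0.9519, -0.1805], [0.0, 0.0, 0.0, 1.0]]}
```

View pics/scene0.png

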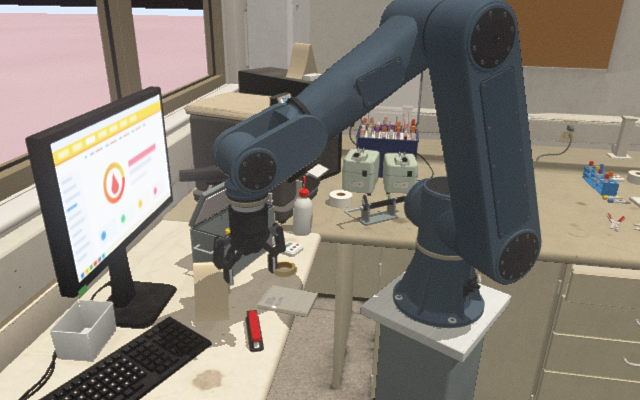

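View pics/side0.png

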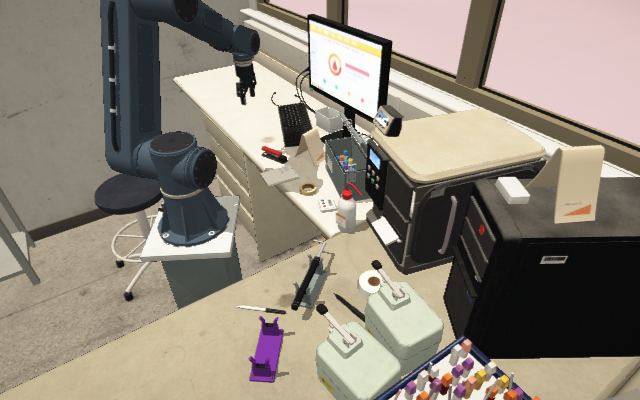

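The side view shows the grey cradle with the black rod at about (310,275), a purple look-alike at (266,350), and the open box at about (345,165). Next to the box are the bottle (345,210), timer (327,204), tape (308,187) and card (312,145).

```bash
cat > h.py <<'E'
from station import r
import cv2,numpy as np
def cloud(n,d,s=None):
    c=r.calibration(n); v,u=np.mgrid[:400,:640]
    P=np.stack([(u-c['cx'])/c['fx']*d,(v-c['cy'])/c['fy']*d,d],-1)
    if n=='wrist':
        M=np.array(c['mount']); P=P@M[:3,:3].T+M[:3,3]
        P=P@np.array(s['tcp_rot']).T+s['ee_pos']
    else: P=(P-np.array(c['t']))@np.array(c['R'])
    P[d<=0]=np.nan; return P
E
python3 - <<'E'
from h import *
im=cv2.imread('pics/side0.png')
a=cv2.resize(im[230:315,270:350],None,fx=5,fy=5,interpolation=cv2.INTER_CUBIC)
b=cv2.resize(im[125:215,300:380],None,fx=4.72,fy=4.72,interpolation=cv2.INTER_CUBIC)
b=b[:425,:377]
cv2.imwrite('pics/c1.png',np.hstack([a,cv2.resize(b,(377,425))]))
P=cloud('side',np.load('pics/side0.npy'))
for u,v in[(322,248),(320,243),(326,239),(316,265),(305,290),(299,303),(300,285),(345,228),(326,204),(308,188),(266,350),(340,140),(365,160),(370,215),(240,308),(378,208)]: print(u,v,np.round(P[v,u],3))
E
```

```text
322 248 [ 0.461 -0.232  0.062]
320 243 [ 0.459 -0.14  -0.004]
326 239 [nan nan nan]
316 265 [ 0.438 -0.304  0.063]
305 290 [ 0.402 -0.395  0.06 ]
299 303 [ 0.384 -0.44   0.06 ]
300 285 [ 0.387 -0.33   0.007]
345 228 [ 0.55  -0.103  0.027]
326 204 [0.493 0.046 0.02 ]
308 188 [ 0.429  0.184 -0.001]
266 350 [ 0.293 -0.543  0.007]
340 140 [0.572 0.325 0.138]
365 160 [0.655 0.17  0.132]
370 215 [ 0.64  -0.081  0.062]
240 308 [ 0.21  -0.397 -0.   ]
378 208 [ 0.642 -0.179  0.173]
```

View pics/c1.png

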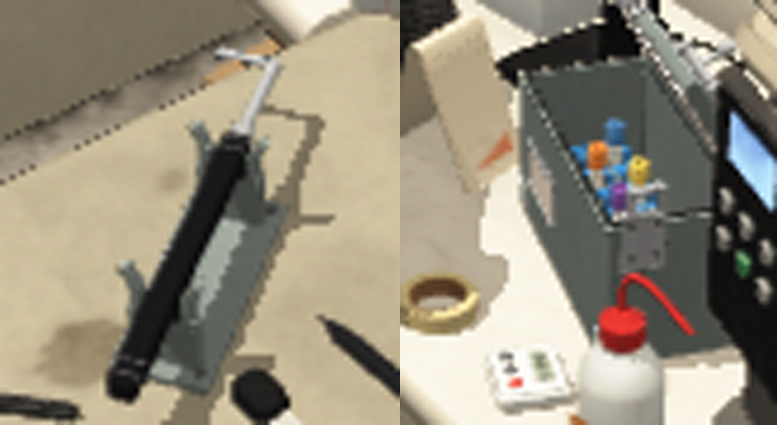

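The crop shows the rod with its hook end up-right and the tine pointing left. In the box crop the keeper is on the side facing the camera, at (640,240), and the lid and eye are partly hidden near (680,40). Candidates for the cradle are grey (310,275) or purple (266,350), and I choose grey. The black marker (350,305) and the pen (260,310) are not the rod.

```bash
python3 - <<'E'
from h import *
s=r.observe()
W=np.zeros((580,800,3),np.uint8); H=np.full((580,800),-1.)
for n in("scene","side","wrist"):
    im=cv2.imread(f'pics/{n}0.png'); P=cloud(n,np.load(f'pics/{n}0.npy'),s)
    ok=np.isfinite(P[...,2])&(P[...,2]<0.34)&(P[...,2]>-0.02)
    Q=P[ok];C=im[ok]; o=np.argsort(Q[:,2]);Q=Q[o];C=C[o]
    i=((0.85-Q[:,0])/0.00125).astype(int); j=((0.5-Q[:,1])/0.00125).astype(int)
    m=(i>1)&(i<578)&(j>1)&(j<798)
    for a,b,z,c in zip(i[m],j[m],Q[m,2],C[m]):
        w=W[a-1:a+2,b-1:b+2]; h=H[a-1:a+2,b-1:b+2]; k=z>h+0.003; w[k]=c; h[k]=z
    # rim / knob stats
for k in range(0,800,80): cv2.putText(W,f"{0.5-k*.00125:.1f}",(k,10),0,.35,(0,255,0)); cv2.line(W,(k,0),(k,579),(0,90,0))
for k in range(40,580,80): cv2.putText(W,f"{0.85-k*.00125:.1f}",(0,k),0,.35,(0,255,0)); cv2.line(W,(0,k),(799,k),(0,90,0))
cv2.imwrite('pics/top.png',W); np.save('pics/H.npy',H)
E
```

```text
(no output)
```

View pics/top.png

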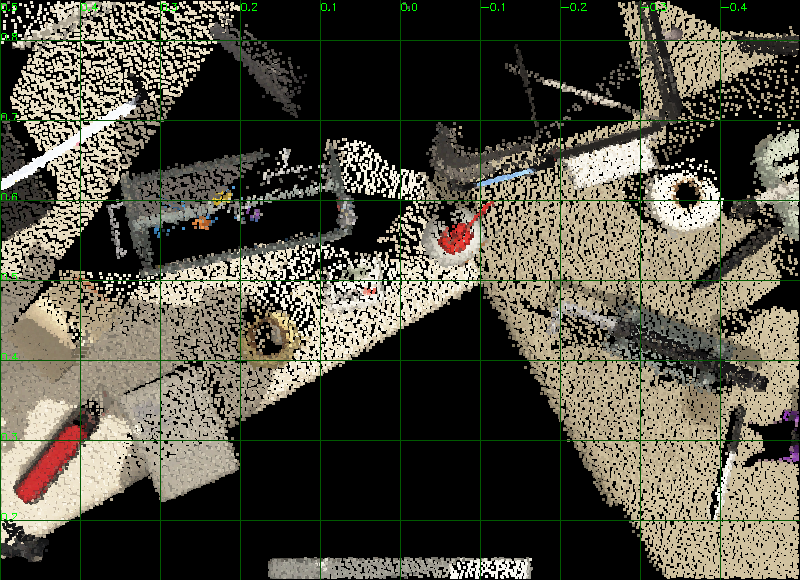

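View pics/wrist0.png

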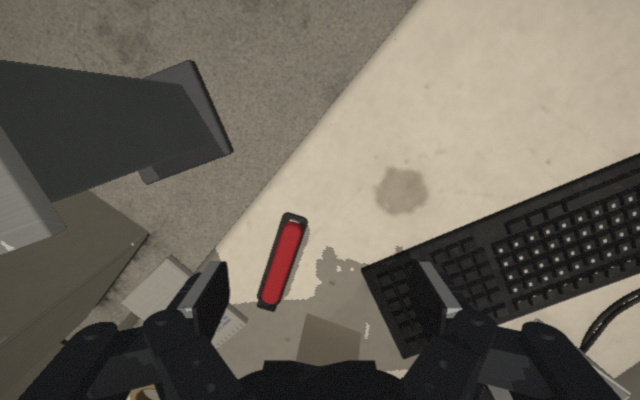

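The top-down map shows the box centred near (0.59,0.20) at about 10.7° yaw. The card is at (0.42,0.44), the tape at (0.42,0.17), the bottle at (0.555,-0.065), and the rod runs from (0.37,-0.45) to (0.47,-0.2). The wrist view shows only the bench, the red pen and the keyboard. I'll write a row helper and move above the cradle.

```bash
cat >> h.py <<'E'
from scipy.spatial.transform import Rotation as Ro
def down(yaw): # tool x along yaw (deg), pointing down
    a=np.radians(yaw); x=np.array([np.cos(a),np.sin(a),0]); z=np.array([0,0,-1.]); return np.stack([x,np.cross(z,x),z],1)
def go(p,yaw,p0=None,R0=None):
    s=r.observe(); p0=s['ee_pos'] if p0 is None else p0; R0=np.array(s['tcp_rot']) if R0 is None else R0
    print('offset',np.round(R0.T@(np.array(p)-p0)*1000,1),'twist',np.round(Ro.from_matrix(R0.T@down(yaw)).as_rotvec(degrees=True),1))
E
python3 - <<'E'
from h import *
go([.2,.45,.30],150); go([.33,.05,.32],110); go([.42,-.34,.26],70)
E
```

```text
offset [ -36.7  -58.7 -108. ] twist [-0.1 -0.  10.3]
offset [-293.9 -391.5 -127.7] twist [-0.1  0.  50.3]
offset [-510.1 -728.3  -67.4] twist [-0.   0.  90.3]
```

```bash
python3 -m inch '[{"twist":[0,0,10],"offset":[-37,-59,-108],"fingers":-1},{"twist":[0,0,10],"offset":[-37,-59,-108],"fingers":-1},{"twist":[0,0,50],"offset":[-294,-390,-128],"fingers":-1},{"twist":[0,0,50],"offset":[-294,-390,-128],"fingers":-1},{"twist":[0,0,50],"offset":[-294,-390,-128],"fingers":-1},{"twist":[0,0,50],"offset":[-294,-390,-128],"fingers":-1},{"twist":[0,0,50],"offset":[-294,-390,-128],"fingers":-1},{"twist":[0,0,50],"offset":[-294,-390,-128],"fingers":-1},{"twist":[0,0,50],"offset":[-294,-390,-128],"fingers":-1},{"twist":[0,0,50],"offset":[-294,-390,-128],"fingers":-1},{"twist":[0,0,90],"offset":[-510,-728,-67],"fingers":-1},{"twist":[0,0,90],"offset":[-510,-728,-67],"fingers":-1},{"twist":[0,0,90],"offset":[-510,-728,-67],"fingers":-1},{"twist":[0,0,90],"offset":[-510,-728,-67],"fingers":-1},{"twist":[0,0,90],"offset":[-510,-728,-67],"fingers":-1},{"twist":[0,0,90],"offset":[-510,-728,-67],"fingers":-1},{"twist":[0,0,90],"offset":[-510,-728,-67],"fingers":-1},{"twist":[0,0,90],"offset":[-510,-728,-67],"fingers":-1},{"twist":[0,0,90],"offset":[-510,-728,-67],"fingers":-1},{"twist":[0,0,90],"offset":[-510,-728,-67],"fingers":-1}]'
python3 - <<'E'
from h import *
s=r.observe(); print(s['time_s'],s['ee_pos'],np.round(s['tcp_rot'],3).tolist(),np.linalg.norm(s['qvel']))
import pickle
pickle.dump({k:np.array(s[k]) for k in('ee_pos','tcp_rot')},open('pics/s1.pkl','wb'))
for n in("wrist","scene","side"):
    p,d=r.grab_frame(n); cv2.imwrite(f"pics/{n}1.png",p); np.save(f"pics/{n}1.npy",d)
im=cv2.imread('pics/scene1.png'); 
a=cv2.resize(im[140:280,170:310],(430,430),interpolation=cv2.INTER_CUBIC)
w=cv2.resize(cv2.imread('pics/wrist1.png')[:,100:440],(366,430))
cv2.imwrite('pics/c2.png',np.hstack([a,w]))
E
```

```text
time_s: 2.15
ee_pos: [0.42, -0.343, 0.2575]
tcp_rot: [[0.34, 0.94, -0.002], [0.94, -0.34, 0.001], [0.0, -0.002, -1.0]]
ft_force: [0.1, 1.3, 0.1]
gripper_width: 0.0854
grasp_force: 0.0
2.15 [ 0.41996967 -0.34295007  0.25749226] [[0.34, 0.94, -0.002], [0.94, -0.34, 0.001], [0.0, -0.002, -1.0]] 0.1219151201414758
```

View pics/c2.png

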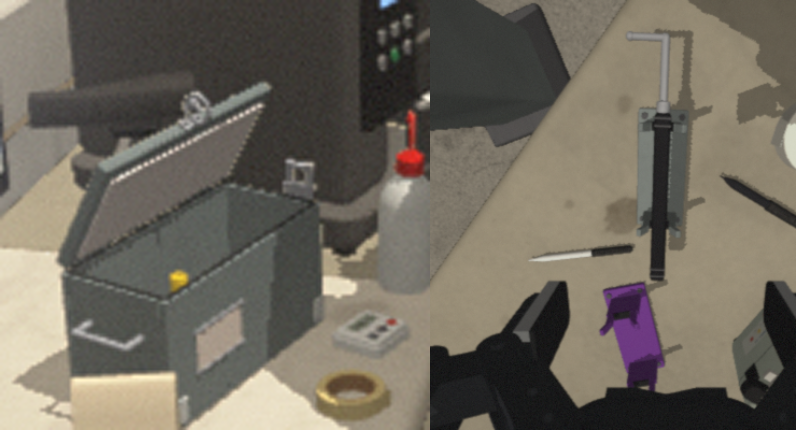

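The left half (scene view) shows the open lid with the ring eye at crop (194,108), which is full-frame about (233,175). The right half (wrist view) shows the grey cradle with the black rod, handle from (656,275) to (664,120), and the tine at the top left (630,37). The purple look-alike is below and will be left alone.

```bash
python3 - <<'E'
from h import *
import pickle; s=pickle.load(open('pics/s1.pkl','rb'))
im=cv2.imread('pics/wrist1.png').astype(int); P=cloud('wrist',np.load('pics/wrist1.npy'),s)
v,u=np.mgrid[:400,:640]
z=P[...,2]; roi=(u>250)&(u<360)&(v<265)
blk=roi&(im.max(2)<70)&(z>.05)&(z<.09)
n,L,st,c=cv2.connectedComponentsWithStats(blk.astype(np.uint8)); k=1+np.argmax(st[1:,4]); Q=P[L==k]
m=Q.mean(0); d=np.linalg.svd(Q[:,:2]-m[:2])[2][0] if len(Q)<3000 else np.linalg.eigh(np.cov(Q[:,:2].T))[1][:,1]
d*=np.sign(d[1]); t=(Q[:,:2]-m[:2])@d; print('handle',len(Q),m,d,np.degrees(np.arctan2(d[1],d[0])),t.min(),t.max(),'z',np.percentile(Q[:,2],[5,50,95]))
e=m[:2]+d*(t.min()+.130); f=m[:2]+d*(t.max()-.070); print('grip from back/front end',e,f)
st_=roi&(im.min(2)>100)&(z>.045)&(z<.09)&(v<120); S=P[st_]; ts=(S[:,:2]-m[:2])@d; nn=np.array([-d[1],d[0]]); ns=(S[:,:2]-m[:2])@nn
print('steel',len(S),ts.min(),ts.max(),ns.min(),ns.max(),np.median(S[:,2])); far=ts>ts.max()-.012; print('tine t',ts[far].mean()+0)
tl=ns>.012; print('tine centre t',np.median(ts[tl]),'grip est',m[:2]+d*(np.median(ts[tl])-.142))
sh=(ns<.006)&(ts<ts.max()-.01); print('shank n',np.median(ns[sh]))
# cradle grey base: z 0.008 
cr=roi&(z>.004)&(z<.013)&(abs((P[...,:2]-m[:2])@nn)<.06)&(im.max(2)-im.min(2)<25)&(im.max(2)<160)
C=P[cr]; print('cradle',len(C),[np.percentile((C[:,:2]-m[:2])@a,[2,98]).round(3) for a in(d,nn)])
# box
for nme in('scene','side'):
    c=r.calibration(nme); cam=-np.array(c['R']).T@np.array(c['t']); print(nme,'cam',cam.round(3))
B=cloud('scene',np.load('pics/scene1.npy'))
for (a,b) in [(194,108),(189,104),(199,106),(194,124),(105,170),(267,88),(300,180),(66,265),(320,205),(165,298),(60,270)]:
    uu=int(round(170+a*140/430));vv=int(round(140+b*140/430)); print(a,b,uu,vv,B[vv,uu].round(3))
E
```

```text
handle 2149 [ 0.40754661 -0.35811976  0.06635078] [0.37780345 0.92588582] 67.80231055461141 -0.10306656348183936 0.08780863336160308 z [0.06379489 0.06675669 0.06824919]
grip from back/front end [ 0.41772215 -0.33318247] [ 0.41427477 -0.341631  ]
steel 885 0.07771339560712633 0.1701875327220002 -0.02384125615456415 0.039846406945068795 0.06172705010276794
tine t 0.16534988259341452
tine centre t 0.16548598202324916 grip est [ 0.41641969 -0.33637442]
shank n -0.00042073291425631914
cradle 2857 [array([-0.089,  0.096]), array([-0.031,  0.048])]
scene cam [-0.464  1.108  0.791]
side cam [ 0.412 -1.149  0.969]
194 108 233 175 [0.65  0.152 0.252]
189 104 232 174 [0.656 0.15  0.253]
199 106 235 175 [0.646 0.147 0.251]
194 124 233 180 [0.585 0.208 0.268]
105 170 204 195 [0.57  0.328 0.262]
267 88 257 169 [0.614 0.083 0.262]
300 180 268 199 [0.588 0.064 0.16 ]
66 265 191 226 [0.622 0.343 0.156]
320 205 274 207 [ 0.681 -0.057  0.063]
165 298 224 237 [0.512 0.316 0.146]
60 270 190 228 [0.87  0.173 0.004]
```

```bash
python3 - <<'E'
from h import *
B=cloud('scene',np.load('pics/scene1.npy')); S=cloud('side',np.load('pics/side1.npy'))
def ransac(Q,tol=.003,it=500):
    rng=np.random.default_rng(0);best=None
    for _ in range(it):
        a=Q[rng.choice(len(Q),3,0)];n=np.cross(a[1]-a[0],a[2]-a[0]);l=np.linalg.norm(n)
        if l<1e-6: continue
        k=abs((Q-a[0])@(n/l))<tol
        if best is None or k.sum()>best.sum(): best=k
    q=Q[best];m=q.mean(0);return m,np.linalg.svd(q-m,full_matrices=False)[2][2],q
Q=B.reshape(-1,3);Q=Q[np.isfinite(Q[:,2])];T=S.reshape(-1,3);T=T[np.isfinite(T[:,2])]
bx=np.array([.983,.186]);by=np.array([-.186,.983]);c0=np.array([.594,.202])
def loc(Q): return np.c_[(Q[:,:2]-c0)@bx,(Q[:,:2]-c0)@by,Q[:,2]]
for nm,A in(('scene',Q),('side',T)):
    l=loc(A)
    for f,k in(('front',(l[:,2]>.03)&(l[:,2]<.13)&(abs(l[:,0]+.0625)<.02)&(abs(l[:,1])<.115)),
               ('left',(l[:,2]>.02)&(l[:,2]<.08)&(abs(l[:,1]-.13)<.02)&(abs(l[:,0])<.05)),
               ('right',(l[:,2]>.02)&(l[:,2]<.13)&(abs(l[:,1]+.13)<.02)&(abs(l[:,0])<.05)),
               ('lid',(l[:,2]>.18)&(l[:,2]<.29)&(abs(l[:,1])<.12)&(abs(l[:,0])<.075)),
               ('liddark',(l[:,2]>.18)&(l[:,2]<.255)&(abs(l[:,1])<.12)&(l[:,0]>0)&(l[:,0]<.075))):
        if k.sum()<20: print(nm,f,k.sum());continue
        m,n,q=ransac(A[k]); n=n*np.sign(n[np.argmax(abs(n))]); ml=loc(m[None])[0]
        print(nm,f,k.sum(),len(q),'m',m.round(4),'loc',ml.round(4),'n',n.round(3),'yaw',np.degrees(np.arctan2(n[1],n[0])).round(2),'elev',np.degrees(np.arcsin(n[2])).round(1))
    k=(l[:,2]>.262)&(l[:,2]<.34)&(abs(l[:,1])<.03)&(abs(l[:,0])<.08)
    print(nm,'eye',k.sum(),l[k].mean(0).round(4),l[k].min(0).round(4),l[k].max(0).round(4), 'all lid z',np.percentile(l[(abs(l[:,1])<.1)&(abs(l[:,0])<.08)&(l[:,2]<.35),2],[90,98,100]))
E
```

```text
scene front 1309 1176 m [0.532  0.1983 0.0808] loc [-0.0616  0.0078  0.0808] n [0.981 0.196 0.   ] yaw 11.33 elev 0.0
scene left 213 183 m [0.5779 0.3352 0.0642] loc [0.009  0.1339 0.0642] n [-0.222  0.974 -0.056] yaw 102.83 elev -3.2
scene right 178 137 m [0.6382 0.091  0.1078] loc [ 0.0229 -0.1173  0.1078] n [-0.167  0.986  0.004] yaw 99.64 elev 0.2
scene lid 1094 857 m [0.6053 0.2146 0.2247] loc [0.0134 0.0103 0.2247] n [0.874 0.174 0.454] yaw 11.28 elev 27.0
scene liddark 745 714 m [0.609  0.2135 0.2176] loc [0.0169 0.0085 0.2176] n [0.867 0.173 0.466] yaw 11.3 elev 27.8
scene eye 83 [-0.0046  0.0069  0.2755] [-0.0261 -0.0232  0.2621] [0.0089 0.0282 0.2977] all lid z [0.24580948 0.26770849 0.29765032]
side front 328 326 m [0.5336 0.1858 0.0827] loc [-0.0624 -0.0047  0.0827] n [ 0.98   0.198 -0.003] yaw 11.45 elev -0.2
side left 43 31 m [0.5892 0.3279 0.0679] loc [0.0187 0.1247 0.0679] n [-0.148  0.979  0.141] yaw 98.61 elev 8.1
side right 362 266 m [0.6137 0.0754 0.0762] loc [-0.0042 -0.1281  0.0762] n [-0.222  0.975  0.01 ] yaw 102.86 elev 0.6
side lid 275 102 m [0.6008 0.1806 0.249 ] loc [ 0.0027 -0.0223  0.249 ] n [0.902 0.188 0.389] yaw 11.81 elev 22.9
side liddark 113 60 m [0.6138 0.1634 0.2259] loc [ 0.0123 -0.0416  0.2259] n [0.868 0.177 0.464] yaw 11.51 elev 27.7
side eye 54 [-0.0044 -0.0014  0.2747] [-0.0226 -0.0297  0.2629] [0.008  0.0299 0.2977] all lid z [0.26214981 0.27027371 0.29766899]
```

```bash
python3 - <<'E'
from h import *
s=r.observe(); print(s['ee_pos'],np.round(s['tcp_rot'],3).tolist())
go([.4164,-.3364,.12],67.8);go([.4164,-.3364,.041],67.8)
E
```

```text
[ 0.41987711 -0.33901187  0.25913655] [[0.337, 0.941, -0.001], [0.941, -0.337, 0.001], [0.001, -0.001, -1.0]]
offset [  1.2  -4.  139.1] twist [-0.  -0.   2.5]
offset [  1.2  -4.  218.1] twist [-0.  -0.   2.5]
```

```bash
python3 -m inch '[{"twist":[0,0,2.5],"offset":[1,-4,40],"fingers":-1},{"twist":[0,0,2.5],"offset":[1,-4,85],"fingers":-1},{"twist":[0,0,2.5],"offset":[1,-4,130],"fingers":-1},{"twist":[0,0,2.5],"offset":[1,-4,170],"fingers":-0.7},{"twist":[0,0,2.5],"offset":[1,-4,200],"fingers":-0.5},{"twist":[0,0,2.5],"offset":[1,-4,218],"fingers":-0.3},{"twist":[0,0,2.5],"offset":[1,-4,218],"fingers":-0.2},{"twist":[0,0,2.5],"offset":[1,-4,218],"fingers":1},{"twist":[0,0,2.5],"offset":[1,-4,218],"fingers":1},{"twist":[0,0,2.5],"offset":[1,-4,218],"fingers":1},{"twist":[0,0,2.5],"offset":[1,-4,218],"fingers":1},{"twist":[0,0,2.5],"offset":[1,-4,218],"fingers":1},{"twist":[0,0,2.5],"offset":[1,-4,218],"fingers":1}]' 110
python3 - <<'E'
from h import *
s=r.observe(); print(s['ee_pos'],s['gripper_width'],s['grasp_force'])
go([.4164,-.3364,.20],67.8); go([.42,-.30,.38],50); go([.43,-.05,.42],25); go([.47,.12,.42],11.35)
E
```

```text
time_s: 3.6
ee_pos: [0.4167, -0.3373, 0.0416]
tcp_rot: [[0.378, 0.926, 0.0], [0.926, -0.378, -0.0], [-0.0, 0.0, -1.0]]
ft_force: [-0.3, 0.2, 0.2]
gripper_width: -0.0001
grasp_force: 0.0
[ 0.41672829 -0.33725879  0.04158142] -0.00013997717436086852 0.0
offset [   0.7   -0.6 -158.4] twist [ 0.  0. -0.]
offset [  35.7  -11.  -338.4] twist [ 0.   0.  17.8]
offset [ 270.9  -96.2 -378.5] twist [ 0.  -0.  42.8]
offset [ 443.5 -123.4 -378.5] twist [ 0.  -0.  56.4]
```

The fingers shut on nothing, so I need to look.

```bash
python3 - <<'E'
from h import *
for n in("wrist","side"):
    p,d=r.grab_frame(n); cv2.imwrite(f"pics/{n}2.png",p); np.save(f"pics/{n}2.npy",d)
a=cv2.imread('pics/wrist2.png')
b=cv2.resize(cv2.imread('pics/side2.png')[220:330,250:360],(400,400),interpolation=cv2.INTER_CUBIC)
cv2.imwrite('pics/c3.png',np.hstack([a[:,120:520],b]))
E
```

```text
(no output)
```

View pics/c3.png

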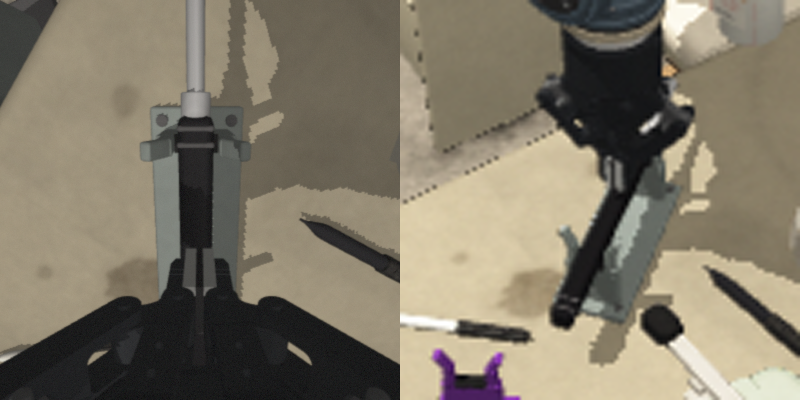

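The wrist half shows the handle at crop columns 180–213 with the finger ends at (185–213, 250), apparently shut over or on the handle. The side half shows the rod still in its cradle. I'll check with depth.

```bash
python3 - <<'E'
from h import *
s=r.observe(); P=cloud('wrist',np.load('pics/wrist2.npy'),s); im=cv2.imread('pics/wrist2.png')
T=(P-s['ee_pos'])@np.array(s['tcp_rot'])
for v in (130,180,230,242,250,258,266,275,290):
    print(v,[(u+120,tuple((T[v,u+120]*1000).round(0).astype(int)) if np.isfinite(T[v,u+120,0]) else None) for u in(176,182,190,197,204,210,216)])
print(s['gripper_width'],s['time_s'],s['torque'])
E
```

```text
130 [(296, (np.int64(61), np.int64(-14), np.int64(25))), (302, (np.int64(65), np.int64(-7), np.int64(-25))), (310, (np.int64(65), np.int64(-3), np.int64(-26))), (317, (np.int64(65), np.int64(0), np.int64(-26))), (324, (np.int64(65), np.int64(4), np.int64(-26))), (330, (np.int64(65), np.int64(6), np.int64(-27))), (336, (np.int64(61), np.int64(12), np.int64(25)))]
180 [(296, (np.int64(25), np.int64(-15), np.int64(36))), (302, (np.int64(40), np.int64(-8), np.int64(-25))), (310, (np.int64(40), np.int64(-3), np.int64(-26))), (317, (np.int64(40), np.int64(0), np.int64(-25))), (324, (np.int64(40), np.int64(4), np.int64(-26))), (330, (np.int64(40), np.int64(7), np.int64(-25))), (336, (np.int64(25), np.int64(13), np.int64(36)))]
230 [(296, (np.int64(-12), np.int64(-16), np.int64(35))), (302, (np.int64(12), np.int64(-8), np.int64(-24))), (310, (np.int64(13), np.int64(-4), np.int64(-26))), (317, (np.int64(13), np.int64(0), np.int64(-25))), (324, (np.int64(13), np.int64(4), np.int64(-26))), (330, (np.int64(12), np.int64(7), np.int64(-24))), (336, (np.int64(-12), np.int64(14), np.int64(34)))]
242
[... 1542 characters left out ...]
, np.int64(-60))), (310, (np.int64(9), np.int64(-3), np.int64(-66))), (317, (np.int64(10), np.int64(0), np.int64(-66))), (324, (np.int64(10), np.int64(3), np.int64(-67))), (330, (np.int64(11), np.int64(6), np.int64(-68))), (336, (np.int64(6), np.int64(9), np.int64(-61)))]
290 [(296, (np.int64(13), np.int64(-7), np.int64(-82))), (302, (np.int64(12), np.int64(-5), np.int64(-81))), (310, (np.int64(11), np.int64(-2), np.int64(-79))), (317, (np.int64(9), np.int64(0), np.int64(-75))), (324, (np.int64(9), np.int64(3), np.int64(-75))), (330, (np.int64(12), np.int64(5), np.int64(-80))), (336, (np.int64(13), np.int64(7), np.int64(-82)))]
0.00010899220116589877 3.7 [ 0.0012372  -0.05694536 -0.00011467]
```

```bash
python3 - <<'E'
from h import *
s=r.observe(); P=cloud('side',np.load('pics/side2.npy')); T=(P-s['ee_pos'])@np.array(s['tcp_rot'])*1000
for u in(305,307,309,311):
    print(u,[(v,*(int(x) for x in T[v,u])) for v in range(258,278,2) if np.isfinite(T[v,u,0])])
E
```

```text
305 [(258, -11, -6, -96), (260, -10, -7, -88), (262, -14, -6, -84), (264, -7, -9, -68), (266, -5, -10, -57), (268, -8, -9, -52), (270, 62, -39, 41), (272, 54, -36, 41), (274, 41, -31, 35), (276, -16, -7, -26)]
307 [(258, -7, -2, -94), (260, -10, -1, -89), (262, -11, -1, -82), (264, -13, 0, -76), (266, -10, -2, -65), (268, -14, 0, -60), (270, -13, -1, -51), (272, 2, -8, -23), (274, -8, -3, -28), (276, -15, -1, -27)]
309 [(258, -17, 7, -107), (260, -14, 6, -96), (262, -14, 6, -87), (264, -12, 5, -77), (266, -11, 4, -67), (268, -11, 4, -59), (270, -9, 3, -48), (272, -9, 3, -40), (274, -5, 1, -26), (276, -15, 4, -30)]
311 [(258, -19, 14, -111), (260, -11, 11, -94), (262, -11, 11, -86), (264, -12, 11, -80), (266, -7, 9, -65), (268, -5, 8, -54), (270, -8, 9, -50), (272, 2, 4, -27), (274, -2, 6, -25), (276, -5, 7, -20)]
```

Both cameras agree that the real finger ends stand about 39 mm above the reported TCP, 12 mm above the rod. I'll allow for that: open, go down 40 mm and grip again.

```bash
python3 -m inch '[{"twist":[0,0,0],"offset":[0,0,0],"fingers":-0.3},{"twist":[0,0,0],"offset":[0,0,0],"fingers":-0.3},{"twist":[0,0,0],"offset":[0,0,0],"fingers":-0.3},{"twist":[0,0,0],"offset":[0,0,0],"fingers":-0.3},{"twist":[0,0,0],"offset":[0,0,15],"fingers":-0.3},{"twist":[0,0,0],"offset":[0,0,30],"fingers":-0.3},{"twist":[0,0,0],"offset":[0,0,40],"fingers":-0.3},{"twist":[0,0,0],"offset":[0,0,40],"fingers":0.2},{"twist":[0,0,0],"offset":[0,0,40],"fingers":1},{"twist":[0,0,0],"offset":[0,0,40],"fingers":1},{"twist":[0,0,0],"offset":[0,0,40],"fingers":1},{"twist":[0,0,0],"offset":[0,0,40],"fingers":1},{"twist":[0,0,0],"offset":[0,0,40],"fingers":1}]' 110
python3 - <<'E'
from h import *
s=r.observe(); print(s['ee_pos'],s['gripper_width'],s['grasp_force'],s['ft_force'])
go([.42,-.30,.36],50); go([.43,-.05,.40],25); go([.44,.11,.40],11.35)
E
```

```text
time_s: 5.0
ee_pos: [0.4171, -0.3375, 0.0022]
tcp_rot: [[0.378, 0.926, 0.001], [0.926, -0.378, -0.001], [-0.0, 0.001, -1.0]]
ft_force: [-0.5, 0.8, 6.9]
gripper_width: 0.016
grasp_force: 107.9
[ 0.41710464 -0.33754643  0.00221448] 0.0160490625219531 107.86180973052979 [-0.51407644  0.77716602  6.93027913]
offset [  35.7  -11.1 -357.8] twist [ 0.1  0.  17.8]
offset [ 270.9  -96.2 -398. ] twist [ 0.1  0.  42.8]
offset [ 422.8 -147.4 -398.2] twist [ 0.1 -0.  56.5]
```

The rod is gripped: 16 mm opening, 108 N. The seat pose to return to is TCP (0.417,-0.3375,0.002) at yaw 67.8°.

```bash
python3 - <<'E'
from h import *
p0=np.array([.4171,-.3375,.0022]);R0=np.array(r.observe()['tcp_rot'])
go([.4171,-.3375,.11],67.8);go([.43,-.05,.34],30); go([.5378,.1386,.33],11.35)
E
```

```text
offset [-0.000e+00  1.000e-01 -1.078e+02] twist [0.1 0.  0. ]
offset [ 270.9  -96.3 -338. ] twist [ 0.1  0.  37.8]
offset [ 486.3  -67.7 -328.1] twist [ 0.1 -0.  56.5]
```

```bash
python3 -m inch '[{"twist":[0,0,0],"offset":[0,0,-15],"fingers":1},{"twist":[0,0,0],"offset":[0,0,-50],"fingers":1},{"twist":[0,0,0],"offset":[0,0,-95],"fingers":1},{"twist":[0,0,5],"offset":[30,-10,-140],"fingers":1},{"twist":[0,0,11],"offset":[60,-20,-180],"fingers":1},{"twist":[0,0,17],"offset":[90,-32,-215],"fingers":1},{"twist":[0,0,22],"offset":[120,-44,-245],"fingers":1},{"twist":[0,0,27],"offset":[155,-56,-275],"fingers":1},{"twist":[0,0,30],"offset":[190,-68,-305],"fingers":1},{"twist":[0,0,34],"offset":[230,-82,-335],"fingers":1},{"twist":[0,0,38],"offset":[271,-96,-338],"fingers":1},{"twist":[0,0,41],"offset":[315,-92,-338],"fingers":1},{"twist":[0,0,45],"offset":[360,-86,-335],"fingers":1},{"twist":[0,0,49],"offset":[405,-80,-332],"fingers":1},{"twist":[0,0,53],"offset":[450,-73,-330],"fingers":1},{"twist":[0,0,56.5],"offset":[486,-68,-328],"fingers":1},{"twist":[0,0,56.5],"offset":[486,-68,-328],"fingers":1},{"twist":[0,0,56.5],"offset":[486,-68,-328],"fingers":1},{"twist":[0,0,56.5],"offset":[486,-68,-328],"fingers":1}]'
python3 - <<'E'
from h import *
import pickle
s=r.observe(); print(s['ee_pos'],np.round(s['tcp_rot'],3).tolist(),s['gripper_width'],s['grasp_force'])
pickle.dump({k:np.array(s[k]) for k in('ee_pos','tcp_rot')},open('pics/s3.pkl','wb'))
for n in("wrist","scene","side"):
    p,d=r.grab_frame(n); cv2.imwrite(f"pics/{n}3.png",p); np.save(f"pics/{n}3.npy",d)
a=cv2.imread('pics/wrist3.png')
b=cv2.resize(cv2.imread('pics/scene3.png')[110:250,180:280],(286,400),interpolation=cv2.INTER_CUBIC)
cv2.imwrite('pics/c4.png',np.hstack([a[:,90:590],b]))
E
```

```text
time_s: 6.9
ee_pos: [0.537, 0.1377, 0.3296]
tcp_rot: [[0.981, 0.196, 0.0], [0.196, -0.981, -0.0], [-0.0, 0.0, -1.0]]
ft_force: [0.2, -0.6, -1.3]
gripper_width: 0.0163
grasp_force: 107.6
[0.53696512 0.13770728 0.32958812] [[0.981, 0.196, 0.0], [0.196, -0.981, -0.0], [-0.0, 0.0, -1.0]] 0.016269823459418426 107.61568307876587
```

View pics/c4.png

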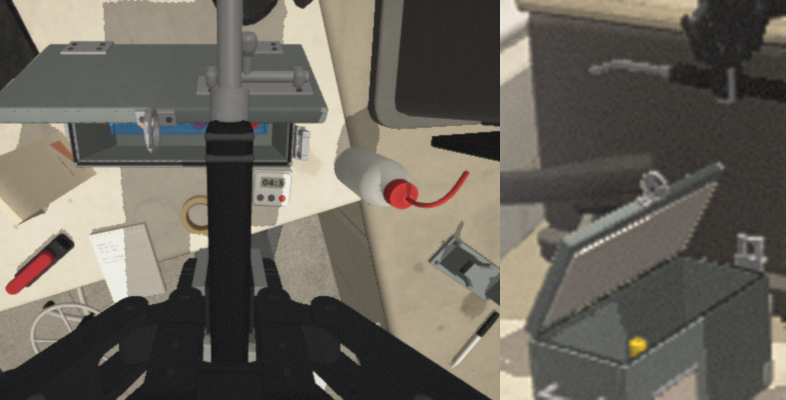

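The wrist half shows the ring eye at crop (150,130), which is frame (240,130). The knob is at (250,42), the keeper at (303,143), and the rod runs at columns 210–250, right of the eye. The scene half shows the tine tip at (595,70), level and above the eye at (655,185).

```bash
cat >> h.py <<'E'
yw=np.radians(11.35); bx=np.array([np.cos(yw),np.sin(yw)]); by=np.array([-bx[1],bx[0]])
E
python3 - <<'E'
from h import *
import pickle; s=pickle.load(open('pics/s3.pkl','rb'))
P=cloud('wrist',np.load('pics/wrist3.npy'),s); im=cv2.imread('pics/wrist3.png').astype(int); v,u=np.mgrid[:400,:640]
def rep(n,k,P=P):
    Q=P[k&np.isfinite(P[...,2])]; L=np.c_[Q[:,:2]@bx,Q[:,:2]@by,Q[:,2]]
    print(n,len(L),'med',np.median(L,0).round(4),'min',np.percentile(L,2,0).round(4),'max',np.percentile(L,98,0).round(4)); return L
rep('ring',(u>222)&(u<258)&(v>106)&(v<158)&(P[...,2]>.262))
rep('knob',(u>325)&(u<352)&(v>25)&(v<60)&(P[...,2]>.2))
# lid upper plane
L=rep('lid',(u>120)&(u<290)&(v>55)&(v<105)&(P[...,2]>.16)); A=np.c_[L[:,0],np.ones(len(L))]; c=np.linalg.lstsq(A,L[:,2],rcond=None)[0]; print('slope deg',np.degrees(np.arctan(c[0])),c)
rep('lid lo edge',(u>120)&(u<200)&(v>108)&(v<118)&(P[...,2]>.16))
k=(u>100)&(u<420)&(v>50)&(v<120)&(P[...,2]>.2)&(P[...,2]<.27); rep('lid width',k)
rep('rod shank',(u>310)&(u<330)&(v<80)&(P[...,2]>.36))
rep('handle',(u>305)&(u<335)&(v>160)&(v<240)&(P[...,2]>.36))
for n,(x0,x1,y0,y1) in {'scene':(205,245,125,145)}.items():
    S=cloud(n,np.load(f'pics/{n}3.npy')); rep('tip '+n,(u>x0)&(u<x1)&(v>y0)&(v<y1)&(S[...,2]>.36)&(S[...,0]>.6)&(S[...,0]<.75)&(S[...,1]<.28),S)
S=cloud('side',np.load('pics/side3.npy')); rep('tip side',(S[...,2]>.36)&(S[...,2]<.43)&(S[...,0]>.64)&(S[...,0]<.72)&(S[...,1]>.13)&(S[...,1]<.28),S)
E
```

```text
ring 1001 med [0.6197 0.0822 0.27  ] min [0.6004 0.0749 0.2643] max [0.6295 0.0995 0.2961]
knob 594 med [0.6683 0.0164 0.2605] min [0.6479 0.0082 0.2514] max [0.6812 0.0255 0.3897]
lid 8225 med [0.6507 0.1239 0.2274] min [0.6316 0.0555 0.1848] max [0.6738 0.199  0.2615]
slope deg -61.16728900769348 [-1.81653588  1.4094236 ]
lid lo edge 709 med [0.6252 0.1473 0.2653] min [0.6222 0.1192 0.263 ] max [0.6281 0.1758 0.2672]
lid width 15061 med [0.6412 0.091  0.2484] min [ 0.6214 -0.0413  0.2022] max [0.665  0.1997 0.2671]
rod shank 1513 med [0.6535 0.0276 0.3894] min [0.6411 0.0244 0.3876] max [0.6651 0.0307 0.3909]
handle 2281 med [0.5968 0.0276 0.3944] min [0.5808 0.0222 0.3932] max [0.6116 0.033  0.3956]
tip scene 98 med [0.667  0.0351 0.3886] min [0.6208 0.0243 0.3814] max [0.7026 0.0695 0.3955]
tip side 41 med [0.6873 0.0265 0.3887] min [0.6606 0.0215 0.3827] max [0.7002 0.062  0.3933]
```

```bash
python3 -m inch '[{"twist":[0,0,0],"offset":[-40,0,0],"fingers":1},{"twist":[0,0,0],"offset":[-81,0,0],"fingers":1},{"twist":[0,0,0],"offset":[-81,0,40],"fingers":1},{"twist":[0,0,0],"offset":[-81,0,75],"fingers":1},{"twist":[0,0,0],"offset":[-81,0,104],"fingers":1},{"twist":[0,0,0],"offset":[-81,0,104],"fingers":1},{"twist":[0,0,0],"offset":[-81,0,104],"fingers":1}]'
python3 - <<'E'
from h import *
import pickle
v,u=np.mgrid[:400,:640]
s=r.observe(); p=s['ee_pos']; print(p[:2]@bx,p[:2]@by,p[2],s['ft_force'])
for n in("scene","side"):
    im,d=r.grab_frame(n); cv2.imwrite(f"pics/{n}4.png",im); np.save(f"pics/{n}4.npy",d)
    S=cloud(n,d); L=np.stack([S[...,:2]@bx,S[...,:2]@by,S[...,2]],-1)
    k=(L[...,2]>.268)&(L[...,2]<.31)&(L[...,0]>.58)&(L[...,0]<.65)&(L[...,1]>.015)&(L[...,1]<.105)
    for a in sorted(zip(u[k],v[k],*[L[k][:,i].round(3) for i in range(3)]),key=lambda t:t[3]): print(n,*[float(x) for x in a])
a=[cv2.resize(cv2.imread(f'pics/{n}4.png')[y:y+80,x:x+80],(400,400),interpolation=cv2.INTER_CUBIC) for n,x,y in(('scene',195,135),('side',315,100))]
cv2.imwrite('pics/c5.png',np.hstack(a))
E
```

```text
time_s: 7.75
ee_pos: [0.4583, 0.1223, 0.2265]
tcp_rot: [[0.981, 0.196, 0.001], [0.196, -0.981, 0.0], [0.001, 0.0, -1.0]]
ft_force: [-0.0, 0.3, -0.7]
gripper_width: 0.0159
grasp_force: 107.6
0.47336867210627187 0.029741016364615503 0.22646196858587708 [-0.02635385  0.27164585 -0.68825196]
scene 253.0 169.0 0.586 0.027 0.288
scene 252.0 170.0 0.59 0.027 0.284
scene 247.0 168.0 0.607 0.028 0.287
scene 248.0 168.0 0.603 0.028 0.288
scene 253.0 170.0 0.585 0.028 0.285
scene 248.0 171.0 0.604 0.028 0.279
scene 244.0 168.0 0.618 0.029 0.286
scene 246.0 168.0 0.61 0.029 0.287
scene 250.0 169.0 0.595 0.029 0.287
scene 245.0 168.0 0.613 0.03 0.287
scene 245.0 169.0 0.613 0.03 0.284
scene 251.0 169.0 0.591 0.03 0.288
scene 246.0 170.0 0.61 0.03 0.281
scene 253.0 172.0 0.584 0.03 0.279
scene 246.0 169.0 0.609 0.031 0.285
scene 249.0 169.0 0.598 0.031 0.287
scene 252.0 169.0 0.587 0.031 0.289
scene 249.0 171.0 0.598 0.031 0.281
scene 243.0 169.0 0.619 0.032 0.283
scene 249.0 170.0 0.597 0.032 0.284
scene 250.0 171.0 0.593 0.032 0.282
scene 242.0 168.0 0.622 0.033 0.286
scene 243.0 168.0 0.619 0.0
[... 4805 characters left out ...]
079 0.287
side 344.0 125.0 0.599 0.079 0.274
side 351.0 122.0 0.627 0.08 0.282
side 350.0 125.0 0.623 0.08 0.27
side 346.0 120.0 0.607 0.081 0.293
side 345.0 125.0 0.604 0.081 0.273
side 345.0 121.0 0.604 0.082 0.288
side 349.0 124.0 0.62 0.082 0.274
side 349.0 125.0 0.62 0.082 0.27
side 347.0 119.0 0.612 0.083 0.295
side 350.0 119.0 0.624 0.083 0.293
side 344.0 121.0 0.6 0.083 0.289
side 346.0 125.0 0.609 0.083 0.271
side 346.0 119.0 0.608 0.084 0.295
side 348.0 125.0 0.617 0.084 0.269
side 351.0 120.0 0.629 0.085 0.288
side 344.0 124.0 0.601 0.085 0.275
side 344.0 123.0 0.602 0.086 0.278
side 348.0 124.0 0.619 0.092 0.269
side 349.0 123.0 0.625 0.097 0.27
side 348.0 123.0 0.623 0.102 0.268
```

View pics/c5.png

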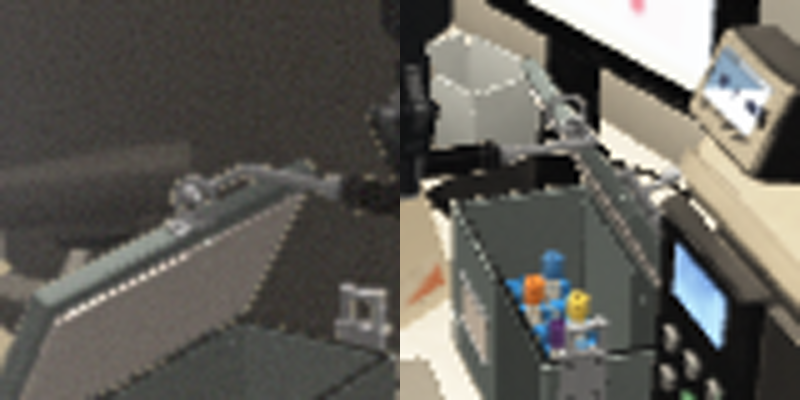

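Both halves show the tine level with the ring, from the scene view at (215–250,170) and from the side view beside the eye at (575,115). From depth, the tine is about 3 mm too far along x and 2 mm high. I'll correct that and insert.

```bash
python3 -m inch '[{"twist":[0,0,0],"offset":[-3,0,2],"fingers":1},{"twist":[0,0,0],"offset":[-3,-6,2],"fingers":1},{"twist":[0,0,0],"offset":[-3,-12,2],"fingers":1},{"twist":[0,0,0],"offset":[-3,-18,2],"fingers":1},{"twist":[0,0,0],"offset":[-3,-24,2],"fingers":1},{"twist":[0,0,0],"offset":[-3,-29,2],"fingers":1},{"twist":[0,0,0],"offset":[-3,-33,2],"fingers":1},{"twist":[0,0,0],"offset":[-3,-33,2],"fingers":1},{"twist":[0,0,0],"offset":[-3,-33,2],"fingers":1}]'
python3 - <<'E'
from h import *
v,u=np.mgrid[:400,:640]
s=r.observe(); p=s['ee_pos']; print(p[:2]@bx,p[:2]@by,p[2],s['ft_force'],s['torque'])
for n in("scene","side"):
    im,d=r.grab_frame(n); cv2.imwrite(f"pics/{n}5.png",im)
    S=cloud(n,d); L=np.stack([S[...,:2]@bx,S[...,:2]@by,S[...,2]],-1)
    for a,b in((.055,.072),(.072,.091),(.091,.11)):
        k=(L[...,2]>.275)&(L[...,2]<.31)&(L[...,0]>.59)&(L[...,0]<.65)&(L[...,1]>a)&(L[...,1]<b); Q=L[k]
        print(n,a,len(Q), [] if not len(Q) else (np.median(Q,0).round(4),Q.min(0).round(3),Q.max(0).round(3)))
a=[cv2.resize(cv2.imread(f'pics/{n}5.png')[y:y+50,x:x+50],(400,400),interpolation=cv2.INTER_CUBIC) for n,x,y in(('scene',205,150),('side',325,100))]
cv2.imwrite('pics/c6.png',np.hstack(a))
E
```

```text
time_s: 8.75
ee_pos: [0.4485, 0.1544, 0.2234]
tcp_rot: [[0.981, 0.196, 0.0], [0.196, -0.981, -0.0], [-0.0, 0.0, -1.0]]
ft_force: [-0.2, 0.2, -1.1]
gripper_width: 0.0161
grasp_force: 107.6
0.47014230918855726 0.06308266593435008 0.2233891997789333 [-0.21530137  0.19960445 -1.11250137] [ 0.00929086  0.03308514 -0.01356297]
scene 0.055 23 (array([0.6028, 0.066 , 0.2821]), array([0.59 , 0.063, 0.278]), array([0.614, 0.071, 0.286]))
scene 0.072 39 (array([0.6138, 0.087 , 0.2837]), array([0.595, 0.074, 0.276]), array([0.632, 0.091, 0.298]))
scene 0.091 13 (array([0.6123, 0.0984, 0.282 ]), array([0.6  , 0.091, 0.276]), array([0.619, 0.105, 0.298]))
side 0.055 16 (array([0.6087, 0.0593, 0.2828]), array([0.592, 0.056, 0.277]), array([0.617, 0.072, 0.287]))
side 0.072 22 (array([0.6135, 0.083 , 0.2865]), array([0.6  , 0.077, 0.275]), array([0.629, 0.09 , 0.296]))
side 0.091 2 (array([0.6146, 0.0966, 0.2821]), array([0.612, 0.093, 0.282]), array([0.618, 0.1  , 0.282]))
```

There is no contact force, and tine points appear beyond the ring at (0.614,0.098,0.282), on the eye's axis. Now I'll swing the lid slowly.

```bash
python3 -m inch '[{"twist":[0,0,0],"offset":[-7,0,4],"fingers":1},{"twist":[0,0,0],"offset":[-16,0,10],"fingers":1},{"twist":[0,0,0],"offset":[-24,0,16],"fingers":1},{"twist":[0,0,0],"offset":[-31,0,23],"fingers":1},{"twist":[0,0,0],"offset":[-38,0,31],"fingers":1},{"twist":[0,0,0],"offset":[-45,0,38],"fingers":1},{"twist":[0,0,0],"offset":[-51,0,47],"fingers":1},{"twist":[0,0,0],"offset":[-56,0,55],"fingers":1},{"twist":[0,0,0],"offset":[-61,0,64],"fingers":1},{"twist":[0,0,0],"offset":[-66,0,74],"fingers":1},{"twist":[0,0,0],"offset":[-69,0,83],"fingers":1},{"twist":[0,0,0],"offset":[-72,0,93],"fingers":1},{"twist":[0,0,0],"offset":[-74,0,103],"fingers":1},{"twist":[0,0,0],"offset":[-75,0,113],"fingers":1},{"twist":[0,0,0],"offset":[-76,0,121],"fingers":1},{"twist":[0,0,0],"offset":[-76,0,128],"fingers":1},{"twist":[0,0,0],"offset":[-76,0,132],"fingers":1},{"twist":[0,0,0],"offset":[-76,0,132],"fingers":1}]'
python3 -m inch '[{"twist":[0,0,0],"offset":[0,0,2],"fingers":1},{"twist":[0,0,0],"offset":[0,0,4],"fingers":1},{"twist":[0,0,0],"offset":[0,0,6],"fingers":1},{"twist":[0,0,0],"offset":[0,0,6],"fingers":1}]'
cat > look.py <<'E'
from h import *
import sys; t=sys.argv[1]
s=r.observe(); p=s['ee_pos']; print(s['time_s'],'tcp',p[:2]@bx,p[:2]@by,p[2],s['ft_force'],s['torque'])
for n in("scene","side"):
    im,d=r.grab_frame(n); cv2.imwrite(f"pics/{n}{t}.png",im); np.save(f"pics/{n}{t}.npy",d)
    S=cloud(n,d); L=np.stack([S[...,:2]@bx-.6227,S[...,:2]@by-.082,S[...,2]],-1)
    for m,k in (('lid',(abs(L[...,0])<.05)&(abs(L[...,1])<.12)&(L[...,2]>.145)&(L[...,2]<.166)),('eye',(L[...,0]>-.12)&(L[...,0]<-.068)&(abs(L[...,1])<.012)&(L[...,2]>.12)),('knob',(abs(L[...,0]+.033)<.02)&(L[...,1]>-.12)&(L[...,1]<-.04)&(L[...,2]>.182)&(L[...,2]<.205))):
        Q=L[k]; 
        if len(Q): print(n,m,len(Q),np.median(Q,0).round(4),Q.min(0).round(4),Q.max(0).round(4))
        if m=='lid' and len(Q)>9: c=np.linalg.lstsq(np.c_[Q[:,:2],np.ones(len(Q))],Q[:,2],rcond=None)[0]; print('  slope rad',c[0].round(4),'z at centre',c[2].round(4))
E
python3 look.py 6
```

```text
time_s: 10.65
ee_pos: [0.3738, 0.1394, 0.0909]
tcp_rot: [[0.981, 0.196, -0.001], [0.196, -0.981, -0.0], [-0.001, 0.0, -1.0]]
ft_force: [-0.2, 0.7, -1.1]
gripper_width: 0.0162
grasp_force: 107.6
time_s: 11.05
ee_pos: [0.3743, 0.1395, 0.0855]
tcp_rot: [[0.981, 0.196, 0.001], [0.196, -0.981, 0.0], [0.001, -0.0, -1.0]]
ft_force: [-0.3, -0.4, 2.4]
gripper_width: 0.0165
grasp_force: 108.1
11.05 tcp 0.3944268951683617 0.06315162012933684 0.08547231644752104 [-0.29406956 -0.37859301  2.42582535] [ 0.11971095 -0.30262118  0.02359625]
scene lid 1045 [0.0024 0.019  0.16  ] [-0.05   -0.1195  0.1553] [0.0499 0.1197 0.166 ]
  slope rad -0.002 z at centre 0.1602
scene eye 58 [-0.0849  0.0034  0.1516] [-0.1021 -0.0107  0.1371] [-0.0682  0.0115  0.1689]
scene knob 25 [-0.0341 -0.0605  0.1948] [-0.0406 -0.1196  0.1823] [-0.028  -0.0554  0.2015]
side lid 690 [0.0024 0.0038 0.1598] [-0.05   -0.1197  0.1531] [0.0495 0.1193 0.1651]
  slope rad -0.0019 z at centre 0.1598
side eye 38 [-0.0854  0.0002  0.1517] [-0.1006 -0.0093  0.137 ] [-0.0685  0.0104  0.1685]
side knob 16 [-0.0336 -0.0719  0.1952] [-0.039  -0.0771  0.1825] [-0.0269 -0.0628  0.2044]
```

The lid is shut (slope about 0). I'll press slightly, centre the tine, withdraw, and move to the left of the knob.

```bash
python3 -m inch '[{"twist":[0,0,0],"offset":[0,0,2],"fingers":1},{"twist":[0,0,0],"offset":[0,0,3],"fingers":1},{"twist":[0,0,0],"offset":[0,0,3],"fingers":1},{"twist":[0,0,0],"offset":[0,0,-4],"fingers":1},{"twist":[0,0,0],"offset":[0,0,-9],"fingers":1},{"twist":[0,0,0],"offset":[0,0,-9],"fingers":1},{"twist":[0,0,0],"offset":[0,12,-9],"fingers":1},{"twist":[0,0,0],"offset":[0,30,-9],"fingers":1},{"twist":[0,0,0],"offset":[0,45,-9],"fingers":1},{"twist":[0,0,0],"offset":[0,45,-9],"fingers":1},{"twist":[0,0,0],"offset":[0,45,-50],"fingers":1},{"twist":[0,0,0],"offset":[0,45,-100],"fingers":1},{"twist":[0,0,0],"offset":[0,45,-100],"fingers":1},{"twist":[0,0,0],"offset":[40,35,-100],"fingers":1},{"twist":[0,0,0],"offset":[76,25,-100],"fingers":1},{"twist":[0,0,0],"offset":[76,25,-100],"fingers":1},{"twist":[0,0,0],"offset":[76,25,-75],"fingers":1},{"twist":[0,0,0],"offset":[76,25,-60],"fingers":1},{"twist":[0,0,0],"offset":[76,25,-60],"fingers":1}]'
python3 look.py 7
python3 - <<'E'
from h import *
for n in('scene','side'):
    S=cloud(n,np.load(f'pics/{n}7.npy')); L=np.stack([S[...,:2]@bx-.6227,S[...,:2]@by-.082,S[...,2]],-1)
    k=(L[...,2]>.175)&(L[...,2]<.225)&(L[...,0]>-.075)&(L[...,0]<.005)&(L[...,1]>-.09)&(L[...,1]<.005)
    Q=L[k]; print(n); print(Q[np.argsort(Q[:,1])][::3].round(3).tolist())
E
```

```text
time_s: 13.05
ee_pos: [0.4514, 0.1299, 0.1433]
tcp_rot: [[0.981, 0.196, -0.005], [0.196, -0.981, -0.001], [-0.005, -0.0, -1.0]]
ft_force: [-0.3, -0.5, -0.9]
gripper_width: 0.016
grasp_force: 107.9
13.05 tcp 0.46816828190548393 0.038520608244257445 0.14325337818497674 [-0.33198775 -0.46737408 -0.91088742] [-0.04240804  0.03819156 -0.06198216]
scene lid 1009 [0.0016 0.0224 0.16  ] [-0.0499 -0.112   0.1557] [0.05   0.12   0.1655]
  slope rad -0.0 z at centre 0.1601
scene eye 49 [-0.0835  0.005   0.1529] [-0.103  -0.0087  0.1358] [-0.0684  0.0112  0.1686]
scene knob 25 [-0.0329 -0.0443  0.1986] [-0.0499 -0.0695  0.1837] [-0.0153 -0.0406  0.2041]
side lid 658 [ 0.0037 -0.0019  0.1597] [-0.05   -0.12    0.1542] [0.05   0.1196 0.1653]
  slope rad -0.0058 z at centre 0.1597
side eye 32 [-0.0943 -0.0009  0.153 ] [-0.1185 -0.0103  0.1395] [-0.0698  0.0048  0.4825]
side knob 35 [-0.0341 -0.0516  0.201 ] [-0.0526 -0.0766  0.1839] [-0.0141 -0.0406  0.2049]
scene
[[-0.03, -0.069, 0.2], [-0.031, -0.066, 0.181], [-0.03, -0.064, 0.199], [-0.035, -0.063, 0.197], [-0.042, -0.062, 0.199], [-0.033, -0.06
[... 568 characters left out ...]
0.2], [-0.008, -0.011, 0.203], [-0.007, -0.003, 0.2], [-0.008, -0.001, 0.204]]
side
[[-0.034, -0.083, 0.175], [-0.04, -0.074, 0.201], [-0.028, -0.073, 0.194], [-0.031, -0.071, 0.194], [-0.03, -0.07, 0.184], [-0.034, -0.068, 0.201], [-0.037, -0.066, 0.2], [-0.053, -0.052, 0.203], [-0.052, -0.051, 0.207], [-0.06, -0.051, 0.208], [-0.013, -0.05, 0.2], [-0.075, -0.049, 0.196], [-0.063, -0.048, 0.207], [-0.071, -0.048, 0.195], [-0.047, -0.047, 0.204], [-0.012, -0.047, 0.207], [-0.035, -0.047, 0.206], [-0.055, -0.046, 0.205], [-0.043, -0.045, 0.202], [-0.062, -0.045, 0.201], [-0.014, -0.042, 0.205], [-0.037, -0.041, 0.203], [-0.007, -0.034, 0.203], [-0.011, -0.022, 0.206], [-0.009, -0.013, 0.205]]
```

```bash
python3 -m inch '[{"twist":[0,0,0],"offset":[0,0,10],"fingers":1},{"twist":[0,0,0],"offset":[0,0,10],"fingers":1},{"twist":[0,0,0],"offset":[0,8,10],"fingers":1},{"twist":[0,0,0],"offset":[0,13,10],"fingers":1},{"twist":[0,0,0],"offset":[0,18,10],"fingers":1},{"twist":[0,0,0],"offset":[0,23,10],"fingers":1},{"twist":[0,0,0],"offset":[0,28,10],"fingers":1},{"twist":[0,0,0],"offset":[0,33,10],"fingers":1},{"twist":[0,0,0],"offset":[0,37,10],"fingers":1},{"twist":[0,0,0],"offset":[0,37,10],"fingers":1},{"twist":[0,0,0],"offset":[0,37,10],"fingers":1}]'
python3 look.py 8
```

```text
time_s: 14.25
ee_pos: [0.4607, 0.0936, 0.1354]
tcp_rot: [[0.981, 0.196, 0.0], [0.196, -0.981, 0.0], [0.0, -0.0, -1.0]]
ft_force: [-0.6, 1.0, -1.0]
gripper_width: 0.0161
grasp_force: 107.9
14.25 tcp 0.4701138266838523 0.0010518547225340624 0.13542872288986044 [-0.58998836  0.95358486 -1.01215268] [0.2928247  0.08529355 0.24428162]
scene lid 1051 [0.0014 0.0164 0.16  ] [-0.0498 -0.1199  0.1544] [0.05   0.1189 0.1659]
  slope rad -0.0035 z at centre 0.1601
scene eye 49 [-0.0826  0.005   0.152 ] [-0.1031 -0.0105  0.1354] [-0.0684  0.0119  0.1694]
scene knob 42 [-0.0339 -0.0788  0.1957] [-0.052  -0.0918  0.1889] [-0.0132 -0.0732  0.2023]
side lid 653 [0.0029 0.0107 0.1596] [-0.05   -0.12    0.1535] [0.0494 0.1187 0.1653]
  slope rad -0.0022 z at centre 0.1597
side eye 15 [-8.750e-02 -1.000e-04  1.632e-01] [-0.1016 -0.0034  0.1534] [-0.0712  0.0044  0.17  ]
side knob 39 [-0.0349 -0.0892  0.1948] [-0.0529 -0.1018  0.1825] [-0.0135 -0.0769  0.2025]
```

The bolt is moving. I'll push on to the stop, watching the force.

```bash
python3 -m inch '[{"twist":[0,0,0],"offset":[0,2,0],"fingers":1},{"twist":[0,0,0],"offset":[0,4,0],"fingers":1},{"twist":[0,0,0],"offset":[0,5,0],"fingers":1},{"twist":[0,0,0],"offset":[0,5,0],"fingers":1}]'
```

```text
time_s: 14.75
ee_pos: [0.4613, 0.0896, 0.1353]
tcp_rot: [[0.98, 0.198, -0.001], [0.198, -0.98, 0.001], [-0.0, -0.001, -1.0]]
ft_force: [-1.6, 11.9, -1.2]
gripper_width: 0.0162
grasp_force: 109.0
```

12 N of resistance, so the bolt is at its stop. I'll back off, raise and check.

```bash
python3 -m inch '[{"twist":[0,0,0],"offset":[0,-4,0],"fingers":1},{"twist":[0,0,0],"offset":[0,-14,0],"fingers":1},{"twist":[0,0,0],"offset":[0,-14,0],"fingers":1},{"twist":[0,0,0],"offset":[0,-14,-45],"fingers":1},{"twist":[0,0,0],"offset":[0,-14,-95],"fingers":1},{"twist":[0,0,0],"offset":[0,-14,-145],"fingers":1},{"twist":[0,0,0],"offset":[-40,-14,-185],"fingers":1},{"twist":[0,0,0],"offset":[-40,-14,-185],"fingers":1}]'
python3 look.py 9
python3 - <<'E'
from h import *
s=r.observe();print(s['ee_pos'])
go([.43,-.05,.32],30);go([.425,-.2,.25],50);go([.4171,-.3375,.11],67.8);go([.4171,-.3375,.03],67.8)
E
```

```text
time_s: 15.55
ee_pos: [0.4191, 0.0943, 0.3247]
tcp_rot: [[0.981, 0.196, 0.007], [0.196, -0.981, 0.0], [0.007, 0.001, -1.0]]
ft_force: [0.8, -0.5, -1.2]
gripper_width: 0.0162
grasp_force: 108.2
15.55 tcp 0.4294791634886675 0.009942837908385835 0.3247268291865671 [ 0.81738854 -0.54495527 -1.15811037] [ 0.03291204 -0.02603536  0.04778623]
scene lid 1059 [0.0017 0.0177 0.16  ] [-0.05   -0.1198  0.1547] [0.0499 0.12   0.1657]
  slope rad -0.0058 z at centre 0.1601
scene eye 51 [-0.0823  0.0042  0.1533] [-0.1005 -0.0096  0.1389] [-0.0681  0.0115  0.1692]
scene knob 21 [-0.033  -0.0881  0.1935] [-0.0404 -0.0927  0.1825] [-0.0285 -0.083   0.2007]
side lid 693 [0.0028 0.0063 0.1598] [-0.0499 -0.1199  0.1542] [0.0498 0.1199 0.166 ]
  slope rad -0.0011 z at centre 0.1598
side eye 33 [-0.0839  0.0004  0.1543] [-0.101  -0.0082  0.1352] [-0.0697  0.0048  0.1737]
side knob 16 [-0.0332 -0.0958  0.1957] [-0.039  -0.1016  0.1869] [-0.0264 -0.0854  0.2031]
[0.41957034 0.09438782 0.32121354]
offset [-18.  143.6   1.2] twist [  0.   -0.1 -18.7]
offset [-52.5 289.7  71.2] twist [  0.1  -0.1 -38.7]
offset [-87.5 423.  211.2] twist [  0.1  -0.1 -56.5]
offset [-87.6 422.9 291.2] twist [  0.1  -0.1 -56.5]
```

The bolt knob moved about 26–28 mm against the stop and the lid is shut. I'll carry the rod back above the cradle and check how it sits in the hand.

```bash
python3 -m inch '[{"twist":[0,0,-5],"offset":[-5,40,0],"fingers":1},{"twist":[0,0,-10],"offset":[-10,80,0],"fingers":1},{"twist":[0,0,-15],"offset":[-15,115,0],"fingers":1},{"twist":[0,0,-21],"offset":[-20,150,1],"fingers":1},{"twist":[0,0,-27],"offset":[-30,190,15],"fingers":1},{"twist":[0,0,-32],"offset":[-40,230,35],"fingers":1},{"twist":[0,0,-37],"offset":[-50,270,55],"fingers":1},{"twist":[0,0,-42],"offset":[-58,305,80],"fingers":1},{"twist":[0,0,-47],"offset":[-68,345,110],"fingers":1},{"twist":[0,0,-52],"offset":[-78,385,140],"fingers":1},{"twist":[0,0,-56.5],"offset":[-87,423,165],"fingers":1},{"twist":[0,0,-56.5],"offset":[-87,423,171],"fingers":1},{"twist":[0,0,-56.5],"offset":[-87,423,171],"fingers":1},{"twist":[0,0,-56.5],"offset":[-87,423,171],"fingers":1}]'
cat > rod.py <<'E'
from h import *
s=r.observe(); im,d=r.grab_frame('wrist'); cv2.imwrite('pics/wr.png',im); P=cloud('wrist',d,s); T=(P-s['ee_pos'])@np.array(s['tcp_rot'])
print(s['ee_pos'])
v,u=np.mgrid[:400,:640]
k=(u>240)&(u<400)&(v<245)&(T[...,2]<-.045)&(T[...,2]>-.085)&(abs(T[...,1])<.03); Q=T[k]
for lo,hi in((.02,.04),(.04,.065),(.075,.095),(.095,.12)):
    q=Q[(Q[:,0]>lo)&(Q[:,0]<hi)]
    if len(q): print(lo,len(q),'y mid',(np.percentile(q[:,1],[2,98]).mean()*1000).round(2),'z top',(np.percentile(q[:,2],5)*1000).round(2))
b=k&(im.max(2)<70); print('handle front x',np.percentile(T[b][:,0],99))
E
python3 rod.py
```

```text
time_s: 17.05
ee_pos: [0.4173, -0.3366, 0.1489]
tcp_rot: [[0.378, 0.926, -0.001], [0.926, -0.378, 0.001], [0.001, -0.001, -1.0]]
ft_force: [-0.0, -0.5, -0.6]
gripper_width: 0.0162
grasp_force: 108.2
[ 0.41731142 -0.3365581   0.14886044]
0.02 1772 y mid 1.36 z top -65.56
0.04 2984 y mid 1.3 z top -65.66
0.075 1788 y mid 1.23 z top -63.37
0.095 1299 y mid 1.21 z top -60.9
handle front x 0.07095243873322467
```

The rod is straight and level in the hand. I'll lower it into the forks.

```bash
python3 - <<'E'
from h import *
go([.4171,-.3375,.0025],67.8)
E
python3 -m inch '[{"twist":[0,0,0],"offset":[-1,1,30],"fingers":1},{"twist":[0,0,0],"offset":[-1,1,65],"fingers":1},{"twist":[0,0,0],"offset":[-1,1,95],"fingers":1},{"twist":[0,0,0],"offset":[-1,1,115],"fingers":1},{"twist":[0,0,0],"offset":[-1,1,130],"fingers":1},{"twist":[0,0,0],"offset":[-1,1,140],"fingers":1},{"twist":[0,0,0],"offset":[-1,1,145],"fingers":1},{"twist":[0,0,0],"offset":[-1,1,145],"fingers":1}]'
```

```text
offset [-1.00e+00 -1.00e-01  1.47e+02] twist [ 0. -0.  0.]
time_s: 17.9
ee_pos: [0.4174, -0.3379, 0.0051]
tcp_rot: [[0.377, 0.926, -0.001], [0.926, -0.377, 0.0], [-0.0, -0.001, -1.0]]
ft_force: [-7.3, -0.9, 2.1]
gripper_width: 0.0159
grasp_force: 112.2
```

```bash
python3 -m inch '[{"twist":[0,0,0],"offset":[0,-1.5,0],"fingers":1},{"twist":[0,0,0],"offset":[0,-1.5,2],"fingers":1},{"twist":[0,0,0],"offset":[0,-1.5,2],"fingers":1}]'
python3 -m inch '[{"twist":[0,0,0],"offset":[0,0,0],"fingers":0.4},{"twist":[0,0,0],"offset":[0,0,0],"fingers":0.2},{"twist":[0,0,0],"offset":[0,0,0],"fingers":0},{"twist":[0,0,0],"offset":[0,0,0],"fingers":-0.2},{"twist":[0,0,0],"offset":[0,0,0],"fingers":-0.3},{"twist":[0,0,0],"offset":[0,0,0],"fingers":-0.3},{"twist":[0,0,0],"offset":[0,0,-15],"fingers":-0.3},{"twist":[0,0,0],"offset":[0,0,-40],"fingers":-0.3},{"twist":[0,0,0],"offset":[0,0,-85],"fingers":-0.3},{"twist":[0,0,0],"offset":[0,0,-130],"fingers":-0.3},{"twist":[0,0,0],"offset":[0,0,-175],"fingers":-0.3},{"twist":[0,0,0],"offset":[0,0,-220],"fingers":-0.3},{"twist":[0,0,0],"offset":[0,0,-255],"fingers":-0.3},{"twist":[0,0,0],"offset":[0,0,-255],"fingers":-0.3},{"twist":[0,0,0],"offset":[0,0,-255],"fingers":-0.3}]'
python3 - <<'E'
from h import *
s=r.observe(); img,d=r.grab_frame('wrist'); cv2.imwrite('pics/wrist10.png',img); P=cloud('wrist',d,s); im=img.astype(int)
v,u=np.mgrid[:400,:640]; z=P[...,2]; roi=(u>250)&(u<360)&(v<265)
blk=roi&(im.max(2)<70)&(z>.05)&(z<.09)
n,L,st,c=cv2.connectedComponentsWithStats(blk.astype(np.uint8)); k=1+np.argmax(st[1:,4]); Q=P[L==k]; m=Q.mean(0)
d=np.linalg.eigh(np.cov(Q[:,:2].T))[1][:,1]; d*=np.sign(d[1]); t=(Q[:,:2]-m[:2])@d; nn=np.array([-d[1],d[0]])
print('yaw',np.degrees(np.arctan2(d[1],d[0])),'ends',m[:2]+d*t.min(),m[:2]+d*t.max(),'z',np.percentile(Q[:,2],[5,50,95]))
f=t>.05;b=t<-.05; print('z front/back',np.median(Q[f,2]),np.median(Q[b,2]))
S=P[roi&(im.min(2)>100)&(z>.045)&(z<.09)&(v<120)]; ts=(S[:,:2]-m[:2])@d; ns=(S[:,:2]-m[:2])@nn; tl=ns>.012
print('grip',m[:2]+d*(np.median(ts[tl])-.142),'tine z',np.median(S[tl][:,2]),'shank z',np.median(S[~tl][:,2]))
cv2.imwrite('pics/c7.png',img)
E
python3 look.py 11
```

```text
time_s: 18.2
ee_pos: [0.4174, -0.3382, 0.004]
tcp_rot: [[0.377, 0.926, 0.002], [0.926, -0.377, -0.001], [-0.001, 0.002, -1.0]]
ft_force: [-4.1, 1.1, 16.2]
gripper_width: 0.0163
grasp_force: 114.0
time_s: 19.7
ee_pos: [0.4164, -0.338, 0.2575]
tcp_rot: [[0.378, 0.926, 0.001], [0.926, -0.378, -0.001], [-0.0, 0.001, -1.0]]
ft_force: [-0.4, -0.4, -0.8]
gripper_width: 0.0558
grasp_force: 0.0
yaw 68.08775996468539 ends [ 0.37670402 -0.44223211] [ 0.44221105 -0.2793788 ] z [0.06386044 0.06676136 0.06814571]
z front/back 0.06659464240093674 0.0669298215592768
grip [ 0.41868392 -0.33786827] tine z 0.060919789724800194 shank z 0.06190874463927283
19.75 tcp 0.34145748811740484 -0.41297419715293304 0.2564526339727864 [-0.20603848  0.63328739  0.5008231 ] [ 0.01576411 -0.00851723 -0.00961671]
scene lid 1047 [0.0011 0.0166 0.1601] [-0.0498 -0.119   0.1551] [0.05   0.12   0.1657]
  slope rad -0.0038 z at centre 0.1602
scene eye 50 [-0.0832  0.0046  0.1513] [-0.0986 -0.0083  0.1365] [-0.0681  0.0107  0.1702]
scene knob 22 [-0.0351 -0.0882  0.1939] [-0.0393 -0.0938  0.1827] [-0.0279 -0.0822  0.2018]
side lid 695 [0.0024 0.0069 0.1598] [-0.0499 -0.1199  0.1535] [0.0499 0.1196 0.166 ]
  slope rad -0.0034 z at centre 0.1598
side eye 34 [-0.0836 -0.0007  0.1562] [-0.1017 -0.011   0.1356] [-0.0692  0.0049  0.1696]
side knob 17 [-0.0329 -0.0969  0.1962] [-0.0393 -0.1014  0.1823] [-0.0276 -0.0884  0.1999]
```

View pics/c7.png

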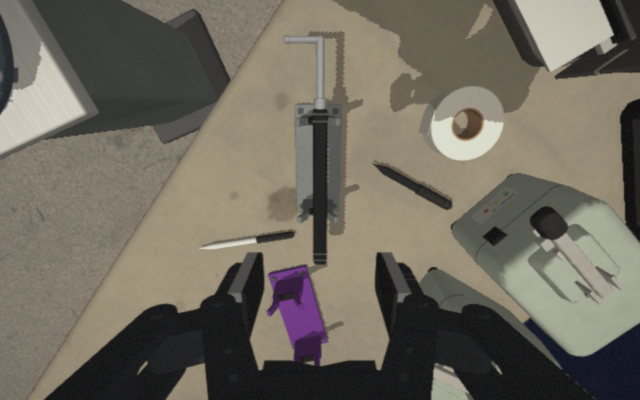

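The rod lies level in both forks at (320,180), hook end at (320,40) with the tine pointing left as before. Its heights match the first reading, and the lid and bolt are in place.

```bash
python3 -c "
from station import r
print(r.close_job())"
```

```text
the job is handed in; nothing more can be done
None
```

The job is handed in at about 20 s of the 53 s allowed: by the last camera readings the lid is shut, the bolt is home against its stop, and the rod lies level in its cradle with the hook end as before; no verdict came back.

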